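Click the spice rack's sliding stop home

ROBOT

A 6-joint arm with a two-finger parallel gripper is mounted at the origin on a cart in front of the work surface, level with it; the furniture and walls round the work are solid. World frame = base frame: x ahead of the robot, y to its left, z up, the work surface at z = 0. Lengths are in m, angles in rad, forces in N, time in s.
With the tool pointing down it reaches from about 0.3 to 0.875 m from the base axis. Payload 6.4 kg.
Tool frame: the origin (TCP) lies on the front face of the gripper's body, between the roots of the fingers; the fingertips stand 73 mm ahead of it and the grasp point (between the pads) lies ctrl.pinch_z ahead of it (ctrl.pinch_z is the distance from the TCP to the grasp point, in m); z points along the fingers, x is the direction in which the jaws open and shut, and the axes are right-handed (so a half turn about z gives the same grasp; the last joint's range is limited). The gripper opens to 85 mm and grips with 20 to 120 N. Pads are 22 mm wide; open, the fingers measure 114 mm over their backs; the gripper's body (76 mm by 85 mm) begins 54 mm behind the grasp point. The pads swing forward as they close: fully open they stand 13 mm farther back than shut.
Start: joints at [1.108, 0.181, 1.607, -0, 1.354, -0.206], TCP at [0.146, 0.556, 0.304] pointing down, gripper open.
Joint ranges: [-2.99, 2.99], [-0.89, 2.07], [0.3, 2.58], [-1.14, 4.28], [0, 2.63], [-3.12, 3.12]. Speed limits (rad/s): [2.57, 2.57, 3.01, 3.14, 3.14, 3.14].

INTERFACE

Orientations are given as a unit quaternion [w, x, y, z].
In Python, from bench import ctrl gives the robot as it stands.
- The arm moves only by the tool move_arm, never from a script. Its argument "rows" is text: rows parted by semicolons, each of 7 numbers parted by spaces: the shift along the tool's x, y, z in cm, then the turn, a rotation vector about the tool's x, y, z in degrees, then the opening, from 0 (shut) to 1 (fully open). In form: x y z rx ry rz grip; .... A call has 1 to 20 rows; each row shifts and turns the commanded pose from where the row before left it, along the tool's axes as they then stand; what a row does not reach is not made up. A row lasts 1/10 s, in which the tool goes at most 50 mm and 8.59 degrees, less where a joint would pass 70% of its speed; a pose out of reach is approached as far as the arm can. A call with a gripper value outside its range is refused whole. The fingers move at their own pace and stop on an object; the grip force is fixed at half the most. Time passes only in rows, so rows that do not move let the fingers close. It gives the time, the measured TCP pose, the force and the opening at its end, in the units of the state.
- ctrl.get_obs(): the state, without advancing time (a new reading comes with each control period).
- ctrl.camera(name): name is "scene" or "top" or "wrist"; returns a dict with "color" (420x560x3 uint8, blue, green, red), "fx", "fy", "cx", "cy" (pixels), "k1" (the pictures are not rectified: a ray, as slopes to the right and down, at radius r is drawn at 1 + k1 r^2 times it, then the intrinsics apply), "rvec" (rotation vector, rad) and "tvec" (3), from world to camera coordinates, as OpenCV has them. Camera axes: x right, y down, z forward; pixel columns grow to the right and rows downward; lengths in m; the calibration is good to about 2 mm. A picture is of the moment at which its call begins. There is no depth.
- ctrl.hand_in(): hands the job in, once; it reports no verdict.
Trained networks look in the newest picture that a camera, given by its name, has taken for a name from the list of things; names that differ only in an ending like _2 or _b are one class to them, and where a whole thing is asked for, a point or a joint stands for the part that bears it (a point fixed in the world has none). Each returns a list of dicts, best first, with "confidence" (0 to 1); they miss things now and then, are a little off and sometimes report something else, mostly with a low value. They report only what shows in the picture. A call takes as long as a camera call. They do not tell look-alikes from the thing itself.
- ctrl.look_for(camera, query): "bbox" ([left, top, right, bottom] in pixels, round what is visible of it).
- ctrl.trace(camera, query): "region" (420x560 bool, what is visible of it) and "bbox" ([left, top, right, bottom] in pixels, round what is visible of it).
The state is a dict: "time_s": time; "q": joint angles; "dq": joint speeds; "joint_efforts": joint torques, N m; "eef_pos": TCP position; "eef_rot": TCP orientation; "wrist_force": force on the tool from outside, world axes, zero at the start; "torque": the same for the moment, N m; "opening": opening from 0.0 (shut) to 1.0 (fully open).
Only numpy, scipy, OpenCV 4.12 (cv2) and the standard library are available. Lean on these libraries where they do the work, as an engineer would, in place of code of your own. Each camera call takes 0.05 s, during which the arm holds its last target.

TASK

Close up the three spice jars standing loosely in the rack: with the fingertips push the rack's sliding stop from its outer side, where it has a rubber pad, along the rail towards the jars until its spring pin drops into the notch in the rail, and go no farther than that notch. Only push: do not grip the stop, do not touch its cork face, its pin or pin housing, or the jars, and keep every jar upright. Leave the mug, the pepper mill and the sugar jar where they stand, and back away at the end.

Things in the scene. Friction and masses are not known exactly. Their poses are not given: they have to be found in the camera images.
- rack: low dark-wood spice rack fixed to the table, 92 mm (x) by 350 mm (y -190 to +160 mm); origin on the table; x points away from the robot, y along the rail: +y is the pushing direction. Jar lane centred on x = +20 mm, 54 mm wide, floor 8 mm up, side walls to 26 mm, closed by an end wall at y = +150 mm (top 60 mm). Aluminium rail along the robot-side edge, x = -22 mm, top 30 mm up, 18 mm wide
- lane_mid (a point): point on the lane's floor, 8 mm above the table, at rack (20, 0, 8) mm; axes as the rack's
- notch (a point): middle of the only V-shaped notch in the rail (12 mm wide along the rail, 6 mm deep; rack y = -28 mm), at the level of the rail's top; axes as the rack's, so its y is the pushing direction
- stop (a joint): travel of the stop, m, growing towards the jars: starts 0 to 0.055, pin in notch at 0.110, end 0.135. Stays where left. Slides at about 2 N, 4 to 8 N (jolts to 12) with jars; as the pin drops in, the force dips and the stop jumps on a few mm; leaving the notch forwards takes 10 N rising to some 25 N. At 20 mm/s (faster jolts more), halt when the force passes 14 N. Let go, it centres itself in the notch
- push_pad (a point): centre of the outer (rack -y) face of the stop's black rubber pad, 32 mm wide by 30 mm high, 100 mm above the table; push it along rack +y. It stands 10 mm proud of the steel plate (94 mm wide, rack x -42 to +52 mm; heights 30 to 116 mm). Behind it (rack -y) is empty lane; on the robot side the pin housing begins 37 mm from the pad's centre line
- cork_face (a point): bottom middle of the jar-side surface of the stop, in the lane's middle at lane-floor height (moves with the stop). The 4 mm cork facing above it, 90 x 82 mm, 32 to 114 mm above the table, is not to be touched by the fingers
- housing_top (a point): middle of the top, 47 mm above the table, of the black pin housing: a saddle over the rail on the outer side of the stop, 26 mm wide (rack x) and 38 mm long, the pin in its middle. Not to be touched by the fingers
- pin (a joint): how far the sprung index pin has dropped, m: about 0.001 while it rides on the rail, about 0.0055 when it sits in the notch. Its 15 mm steel knob on top of the housing (knob top 64 mm above the table) sinks with it. Not to be touched by the fingers
- pin_axis (a point): point on the pin's axis at the height of the rail's top; moves with the stop and lies on the notch point when the stop is home
- jar_p: glass spice jar with a screw cap, 44 to 47 mm across and 97 to 105 mm tall (0.11 kg), standing loose in the rack's lane, in any order along it; origin at the centre of its foot, z up its axis. Must not be touched by the robot; the stop pushes it
- jar_q: glass spice jar with a screw cap, 44 to 47 mm across and 97 to 105 mm tall (0.11 kg), standing loose in the rack's lane, in any order along it; origin at the centre of its foot, z up its axis. Must not be touched by the robot; the stop pushes it
- jar_r: glass spice jar with a screw cap, 44 to 47 mm across and 97 to 105 mm tall (0.11 kg), standing loose in the rack's lane, in any order along it; origin at the centre of its foot, z up its axis. Must not be touched by the robot; the stop pushes it
- mug: black mug, 88 mm across, 106 mm tall with a handle, a bystander to the right; origin on the table, 19 mm from the cup's axis towards the handle, which points along its -y
- mill: dark wooden pepper mill, 58 mm across, 150 mm tall, a bystander to the left at the back; origin at the centre of its foot
- sugar_jar: glass jar with a red lid, 60 mm across, 90 mm tall, a bystander to the left; origin at the centre of its foot
Not all that is in view belongs to the job. What is shaped like the jar_q but turquoise is not meant. Leave any turquoise or yellow look-alike of the jar_r alone.

How it is judged:
By the outcome, as a careful person would: the job done as asked, in the order asked, and still so for the second after the job is handed in, with the robot touching nothing.
It also fails if it takes over 38 s, if anything falls off the work surface, if the arm or the gripper's body presses on something with over 40 N, if the wrist force passes 120 N, or if a joint passes its speed limit or range.

## Working session

There is one attempt and no reset: what is moved stays moved. The work goes in short steps, Python scripts to look and compute and a tool call to move; the robot and the scene stay as the last step left them, time stands still between calls to the robot, and variables do not carry over. Pictures are saved under pics/ and viewed, and the job is handed in when it is done.

Besides the shell and the picture viewer there is one more tool, called after "Request:" as name(argument=value, ...) on one line, values as JSON. move_arm: Moves the arm, as the interface text tells. Its arguments: {"type":"object","properties":{"rows":{"type":"string"}},"required":["rows"]}

```bash
ls; mkdir -p pics; python3 - <<'E'
from bench import ctrl
import cv2,numpy as np
o=ctrl.get_obs()
for k in o: print(k,np.round(o[k],4))
print(ctrl.pinch_z)
for n in ["scene","top","wrist"]:
    c=ctrl.camera(n); cv2.imwrite(f"pics/{n}0.png",c["color"])
    print(n,{k:np.round(c[k],4).tolist() for k in c if k!="color"})
E
```

```text
pics
time_s 0.0
q [ 1.1077  0.1815  1.608   0.      1.3538 -0.2063]
dq [-0.0001 -0.0006  0.0015  0.0019  0.0004 -0.0009]
joint_efforts [-8.00000e-04 -4.44884e+01 -3.51329e+01 -3.00000e-04  9.40000e-03
  0.00000e+00]
eef_pos [0.1458 0.5557 0.303 ]
eef_rot [ 4.000e-04  7.918e-01  6.107e-01 -8.000e-04]
wrist_force [-0.5257 -0.2888  0.1681]
torque [ 0.0035  0.0112 -0.0416]
opening 1.0001
0.0539
scene {'fx': 449.5637, 'fy': 449.5637, 'cx': 276.6533, 'cy': 211.8115, 'k1': -0.1296, 'rvec': [2.0872, -0.9653, 0.4583], 'tvec': [-0.3765, 0.2867, 0.9917]}
top {'fx': 521.0101, 'fy': 521.0101, 'cx': 277.084, 'cy': 197.5797, 'k1': -0.1183, 'rvec': [2.1792, -2.1684, 0.1107], 'tvec': [-0.0853, 0.5095, 1.425]}
wrist {'fx': 309.8109, 'fy': 309.8109, 'cx': 280.1555, 'cy': 210.4695, 'k1': 0.0188, 'rvec': [-2.2664, -1.7474, -0.2914], 'tvec': [-0.5738, -0.043, 0.3817]}
```

View pics/scene0.png

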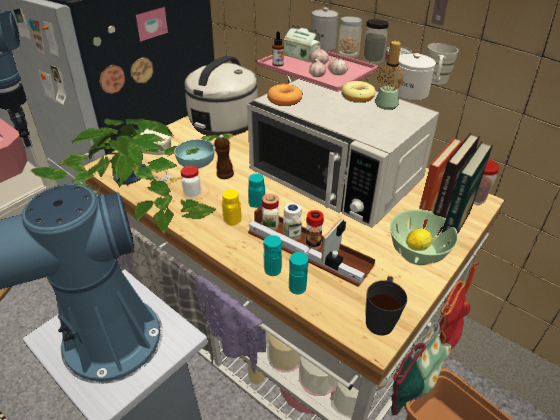

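View pics/top0.png

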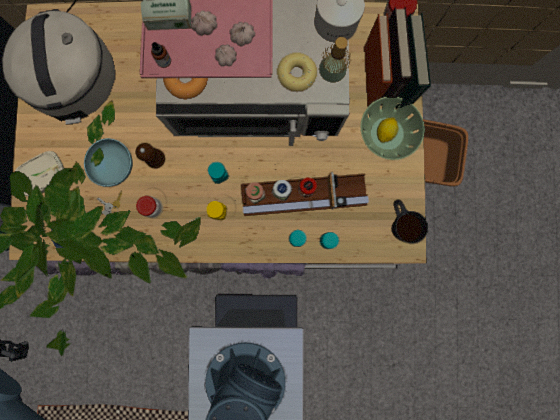

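View pics/wrist0.png

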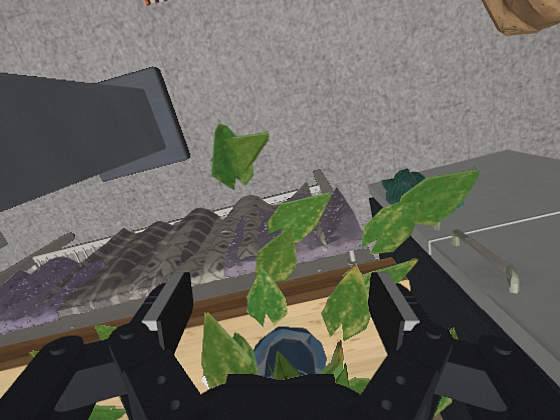

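The scene view shows the rack with three jars at (270,212), (292,222), (315,230) and the stop at (337,238). The top view has the rack at (240–368, 175–215), the stop plate at about (335,190), the mug at (408,225) and turquoise/yellow look-alikes outside the rack at (218,172), (216,210), (298,238), (330,240).

```bash
cat > h.py <<'E'
import numpy as np,cv2
def P(c):
    R=cv2.Rodrigues(np.array(c["rvec"],float))[0]; return R,np.array(c["tvec"],float)
def proj(c,X):
    X=np.atleast_2d(X).astype(float);R,t=P(c);p=X@R.T+t
    s=p[:,:2]/p[:,2:];r2=(s**2).sum(1,keepdims=True);s=s*(1+c["k1"]*r2)
    return s*[c["fx"],c["fy"]]+[c["cx"],c["cy"]]
def unproj(c,uv,z):
    d=(np.atleast_2d(uv)-[c["cx"],c["cy"]])/[c["fx"],c["fy"]];s=d.copy()
    for _ in range(30): s=d/(1+c["k1"]*(s**2).sum(1,keepdims=True))
    R,t=P(c);ray=np.c_[s,np.ones(len(s))]@R;o=-R.T@t
    return o+ray*((z-o[2])/ray[:,2])[:,None]
E
python3 - <<'E'
from bench import ctrl
import cv2,numpy as np
from h import *
for n in ["scene","top"]:
    c=ctrl.camera(n); im=c["color"]
    x0,y0,x1,y1={"scene":(230,180,390,300),"top":(230,160,430,250)}[n]
    k=5 if n=="scene" else 4
    cv2.imwrite(f"pics/{n}_crop.png",cv2.resize(im[y0:y1,x0:x1],None,fx=k,fy=k,interpolation=cv2.INTER_CUBIC))
    for q in ["rack","push_pad","stop","cork_face","housing_top","pin","jar_p","mug"]:
        r=ctrl.look_for(n,q)
        print(n,q,[(np.round(d["bbox"]).tolist(),round(d["confidence"],2)) for d in r[:4]])
E
```

```text
scene rack [([248.0, 207.0, 376.0, 289.0], 0.95), ([322.0, 216.0, 345.0, 270.0], 0.34)]
scene push_pad [([323.0, 218.0, 345.0, 268.0], 0.74)]
scene stop [([322.0, 217.0, 342.0, 271.0], 0.88)]
scene cork_face [([323.0, 218.0, 347.0, 271.0], 0.74)]
scene housing_top [([323.0, 220.0, 342.0, 271.0], 0.8)]
scene pin [([213.0, 134.0, 233.0, 185.0], 0.52), ([321.0, 218.0, 344.0, 272.0], 0.5)]
scene jar_p [([219.0, 187.0, 239.0, 222.0], 0.98), ([289.0, 255.0, 307.0, 294.0], 0.96), ([266.0, 192.0, 280.0, 228.0], 0.81), ([244.0, 170.0, 262.0, 206.0], 0.8)]
scene mug [([363.0, 278.0, 407.0, 335.0], 0.77), ([213.0, 135.0, 234.0, 184.0], 0.17)]
top rack [([241.0, 171.0, 366.0, 218.0], 0.92), ([297.0, 179.0, 317.0, 202.0], 0.62)]
top push_pad []
top stop [([329.0, 174.0, 344.0, 211.0], 0.9)]
top cork_face []
top housing_top [([326.0, 173.0, 346.0, 209.0], 0.7)]
top pin []
top jar_p [([272.0, 181.0, 291.0, 200.0], 0.88), ([244.0, 182.0, 267.0, 208.0], 0.77), ([208.0, 164.0, 229.0, 183.0], 0.68), ([207.0, 201.0, 228.0, 219.0], 0.65)]
top mug [([388.0, 199.0, 428.0, 244.0], 0.9), ([247.0, 182.0, 263.0, 205.0], 0.28)]
```

View pics/scene_crop.png

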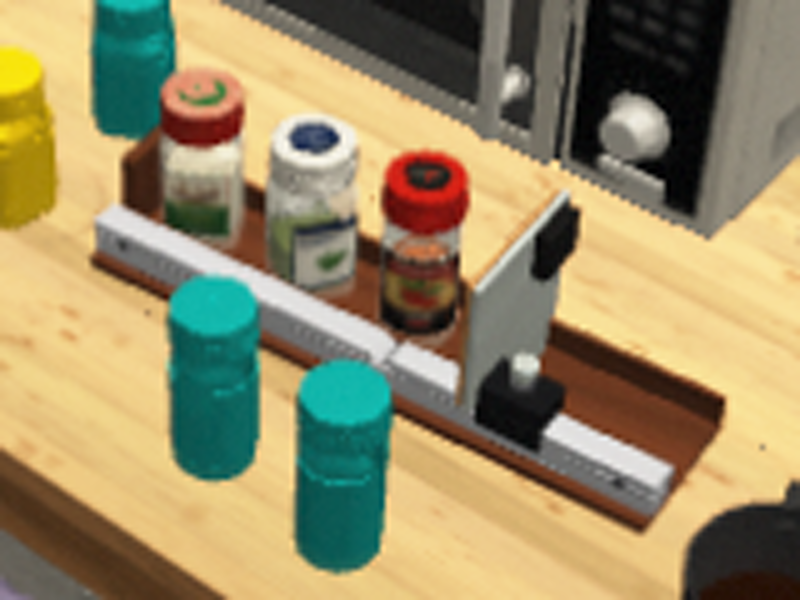

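View pics/top_crop.png

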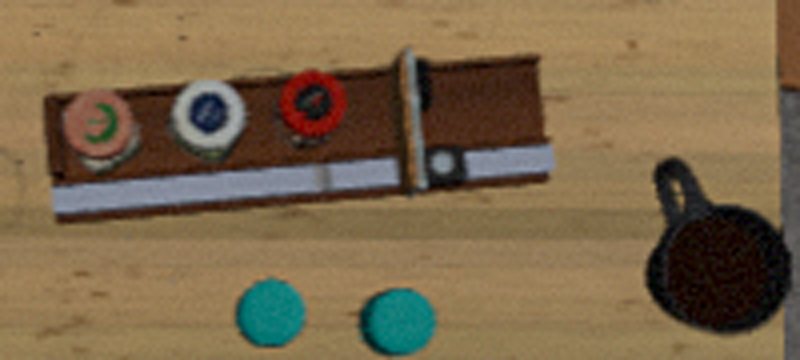

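```bash
cat > fit.py <<'E'
from bench import ctrl
import cv2,numpy as np
from h import *
from scipy.optimize import least_squares
C={n:ctrl.camera(n) for n in ["scene","top"]}
T=lambda u,v:(u/4+230-.4,v/4+160-.4); S=lambda u,v:(u/5+230-.4,v/5+180-.4)
obs=[("top",T(52,185),(-13,160,30)),("top",T(57,214),(-31,160,30)),("top",T(552,145),(-13,-190,30)),("top",T(552,174),(-31,-190,30)),
("top",T(322,179),(-22,-28,28)),("top",T(443,162),(-22,'s',64)),
("scene",S(97,225),(-31,160,30)),("scene",S(118,205),(-13,160,30)),("scene",S(655,492),(-31,-190,30)),("scene",S(672,465),(-13,-190,30)),
("scene",S(526,359),(-22,'s',64)),
# plate outer face edge/top corners & pad; y relative p (outer plate face)
("scene",S(475,292),(-42,'p',116)),("scene",S(568,195),(52,'p',116)),
("top",T(420,188),(-42,'p',116)) ,
("scene",S(578,203),('b',  'o',115)),("scene",S(575,245),('b','o',85)),("scene",S(551,280),('a','o',85)),("scene",S(553,237),('a','o',115))]
def W(x,r):
    a,b,c,s=x[:4]; px,p=x[4],x[5]
    d={'s':-138+s*1e3,'p':p*1e3,'o':p*1e3-10,'b':px*1e3+16,'a':px*1e3-16}
    r=[d.get(v,v) if isinstance(v,str) else v for v in r]; r=np.array(r,float)/1e3
    R=np.array([[np.cos(c),-np.sin(c)],[np.sin(c),np.cos(c)]])
    return np.r_[R@r[:2]+[a,b],r[2]]
def f(x): return np.concatenate([proj(C[n],W(x,r))[0]-uv for n,uv,r in obs])
if __name__=="__main__":
    m0=unproj(C["top"],[T(302,170)],.03)[0]; 
    s=least_squares(f,[m0[0]+.02,m0[1],0.08,.03,.028,-.08],loss="soft_l1")
    print(np.round(s.x,4)); print(np.round(f(s.x).reshape(-1,2),1).tolist())
    x=s.x; np.save("x.npy",x)
    print("pad",W(x,('b','o',100)),W(x,('a','o',100)))
    print(np.round(unproj(C["top"],[T(705,268)],.1),3), "mug rim centre")
    E=[W(x,(v,y,z)) for v,y,z in []]
    t=ctrl.look_for("top","sugar_jar"); print([(d["bbox"],d["confidence"]) for d in t[:2]])
E
python3 fit.py
```

```text
[ 0.5129 -0.147   0.088   0.031   0.0336 -0.0873]
[[0.5, 0.0], [-0.2, -0.8], [0.9, -0.4], [1.5, -1.2], [0.9, -0.8], [0.5, -0.1], [-1.4, -0.7], [-1.6, -0.2], [-0.7, -0.3], [-0.7, 0.7], [-1.1, 0.7], [-0.4, 0.2], [-0.2, -0.9], [2.0, -0.2], [0.8, -0.2], [0.2, 0.2], [-1.0, 0.1], [-0.3, -0.2]]
pad [ 0.57083578 -0.23960751  0.1       ] [ 0.53895964 -0.24242022  0.1       ]
[[ 0.427 -0.424  0.1  ]] mug rim centre
[([135.8, 192.5, 163.2, 221.0], 0.9), ([387.6, 199.9, 429.3, 244.7], 0.75)]
```

```bash
python3 - <<'E'
from fit import *
s,t=C["scene"],C["top"]
print("microwave front bottom",np.round(unproj(s,[(249,173),(357,218),(371,214)],0.0),3).tolist())
# top height: front-right top corner scene ~ (365,148); vertical above (371,214)
b=unproj(s,[(371,214)],0)[0]
for z in (.2,.25,.3): print(z,proj(s,[[b[0],b[1],z]])[0].round())
print("mill",unproj(t,[(141,150)],.15).round(3),"sugar",unproj(t,[(148,206)],.09).round(3))
print("mug",unproj(t,[(408,228)],.1).round(3),"handle",unproj(t,[(398,203)],.07).round(3))
from scipy.spatial.transform import Rotation as Ro
x=np.load("x.npy")
x[4]=.030
o=ctrl.get_obs();q=o["eef_rot"];R0=Ro.from_quat([q[1],q[2],q[3],q[0]])
c=x[2];R1=Ro.from_matrix(np.array([[np.cos(c),np.sin(c),0],[np.sin(c),-np.cos(c),0],[0,0,-1]]))
print("rotvec tool deg",(R0.inv()*R1).as_rotvec(degrees=True).round(2))
for dy in (-40,-30): print(dy,W(x,(30,x[5]*1e3-10-11+dy,100)).round(4))
print("start",o["eef_pos"])
E
```

```text
microwave front bottom [[0.685, 0.209, 0.0], [0.72, -0.193, 0.0], [0.763, -0.215, 0.0]]
0.2 [381. 157.]
0.25 [383. 141.]
0.3 [386. 124.]
mill [[0.619 0.27  0.15 ]] sugar [[0.479 0.262 0.09 ]]
mug [[ 0.424 -0.429  0.1  ]] handle [[ 0.492 -0.411  0.07 ]]
rotvec tool deg [-0.   -0.   70.24]
-40 [ 0.5558 -0.2921  0.1   ]
-30 [ 0.5549 -0.2822  0.1   ]
start [0.14601148 0.55616924 0.30388841]
```

Request:
move_arm(rows="0 0 -0.5 0 0 3.8 0;0 0 -1 0 0 7.5 0;0 0 -1.5 0 0 7.8 0;0 0 -1.5 0 0 7.8 0;0 0 -1.5 0 0 7.8 0;0 0 -1.5 0 0 7.8 0;0 0 -1 0 0 7.8 0;0 0 -1 0 0 7.8 0;0 0 -0.5 0 0 7.8 0;0 0 0 0 0 4.3 0;0.5 1.2 0 0 0 0 0;1.2 3 0 0 0 0 0;1.6 4.2 0 0 0 0 0;1.6 4.2 0 0 0 0 0;1.6 4.2 0 0 0 0 0;1.6 4.2 0 0 0 0 0;1.6 4.2 0 0 0 0 0;1.6 4.2 0 0 0 0 0;1.6 4.2 0 0 0 0 0;1.6 4.2 0 0 0 0 0")

```text
time_s: 3.3
eef_pos: [0.3239, 0.1903, 0.4038]
eef_rot: [0.0, 0.999, 0.046, 0.0]
wrist_force: [1.3, 0.4, -1.2]
opening: -0.001
```

Request:
move_arm(rows="1.5 4.1 0 0 0 0 0;1.5 4.1 0 0 0 0 0;1.5 4.1 0 0 0 0 0;1.5 4.1 0 0 0 0 0;1.5 4.1 0 0 0 0 0;1.5 4.1 0 0 0 0 0;1.5 4.1 0 0 0 0 0;1.5 4.1 0 0 0 0 0;1.5 4.1 0 0 0 0 0;1.5 4.1 0 0 0 0 0;1.5 4.1 0 0 0 0 0;1.3 3.4 0 0 0 0 0;0.8 1.8 1 0 0 0 0;0.2 0.6 2.5 0 0 0 0;0 0 3 0 0 0 0;0 0 3 0 0 0 0;0 0 2.5 0 0 0 0;0 0 1 0 0 0 0;0 0 0 0 0 0 0")

```text
time_s: 5.2
eef_pos: [0.5552, -0.2976, 0.2722]
eef_rot: [-0.001, 0.999, 0.045, -0.001]
wrist_force: [-0.3, -0.8, 1.0]
opening: 0.001
```

```bash
python3 - <<'E'
from bench import ctrl
import cv2,numpy as np
from h import *
o=ctrl.get_obs();print(o["eef_pos"],o["time_s"],o["wrist_force"])
for n,b,k in [("scene",(260,150,420,270),5),("top",(280,130,440,250),5),("wrist",None,1)]:
    c=ctrl.camera(n); im=c["color"]
    if b: im=cv2.resize(im[b[1]:b[3],b[0]:b[2]],None,fx=k,fy=k,interpolation=cv2.INTER_CUBIC)
    p=np.array(o["eef_pos"])
    for d in (.073,.086): print(n,d,proj(c,p-[0,0,d]).round(1))
    cv2.imwrite(f"pics/{n}_1.png",im)
E
```

```text
[ 0.55523824 -0.29758932  0.27223117] 5.2 [-0.25745185 -0.83881129  0.98972734]
scene 0.073 [[366.6 206.2]]
scene 0.086 [[365.9 210.5]]
top 0.073 [[364.5 172.9]]
top 0.086 [[363.6 173.7]]
wrist 0.073 [[276.8 267.8]]
wrist 0.086 [[277.  256.4]]
```

View pics/scene_1.png

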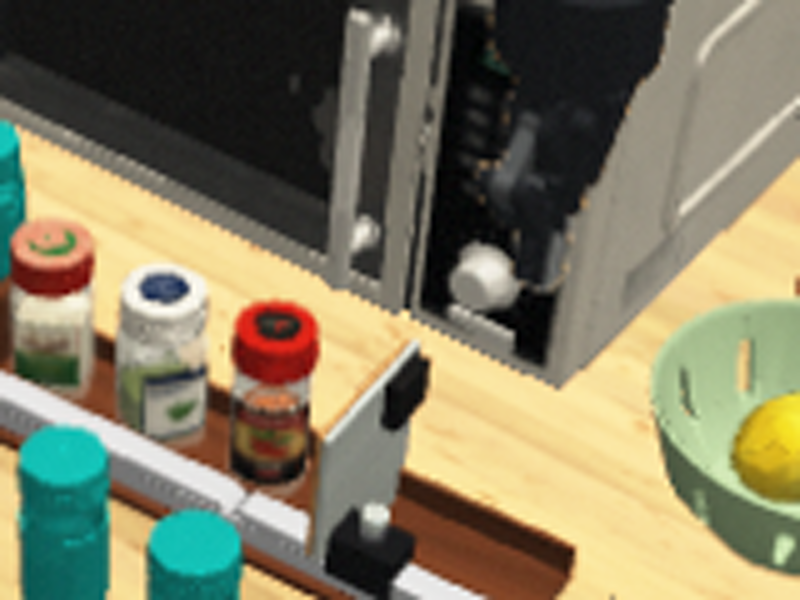

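View pics/wrist_1.png

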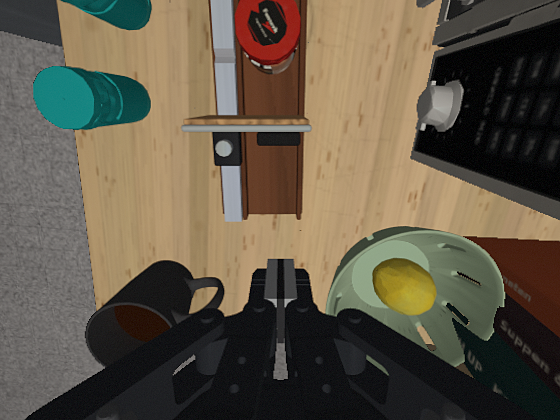

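View pics/top_1.png

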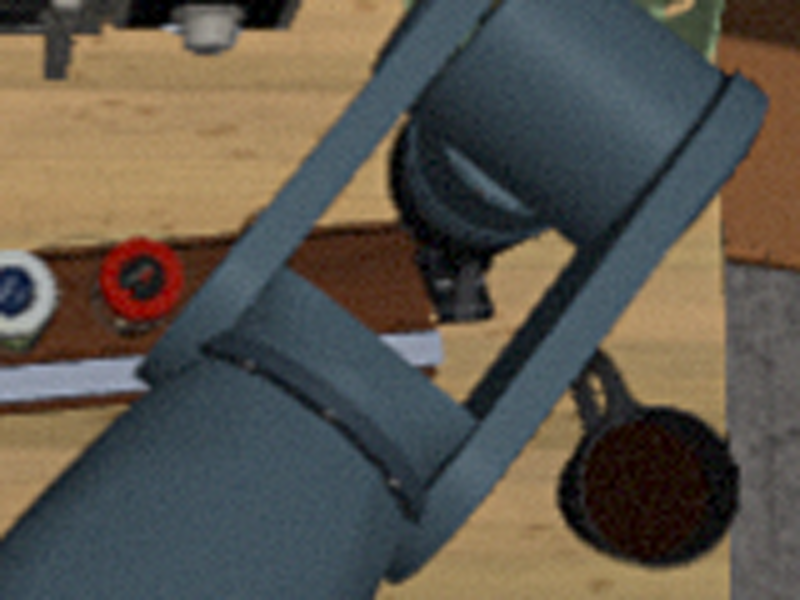

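```bash
python3 - <<'E'
from bench import ctrl
import cv2,numpy as np
from h import *
o=ctrl.get_obs();p=np.array(o["eef_pos"]);q=o["eef_rot"]
from scipy.spatial.transform import Rotation as Ro
R=Ro.from_quat([q[1],q[2],q[3],q[0]]).as_matrix()
c=ctrl.camera("wrist");im=c["color"]
cv2.imwrite("pics/w2.png",cv2.resize(im[90:290,170:330],None,fx=4,fy=4,interpolation=cv2.INTER_CUBIC)[:600] )
cv2.imwrite("pics/w3.png",cv2.resize(im[240:330,220:340],None,fx=5,fy=5,interpolation=cv2.INTER_CUBIC) )
for d in (.073,.08,.086): print(d,proj(c,[p+R@[sx,-.011,d] for sx in(-.0145,0,.0145)]).round(1).tolist())
x=np.load("x.npy");a=x[2];r=np.array([[np.cos(a),np.sin(a)],[-np.sin(a),np.cos(a)]])
rk=lambda uv,z:(r@(unproj(c,uv,z)[:,:2]-x[:2]).T).T.round(4).tolist()
print("TCP rack",(r@(p[:2]-x[:2])).round(4))
print("pad top outer edge",rk([(257,146),(300,144)],.115), "plate top outer",rk([(183,128.5),(311,131)],.116),"knob",rk([(223,148)],.064))
print("rail end corners",rk([(224,220),(241,220)],.03),"notch",rk([(225,55)],.03))
E
```

```text
0.073 [[251.1, 253.4], [279.3, 253.3], [307.5, 253.3]]
0.08 [[252.2, 247.4], [279.3, 247.3], [306.4, 247.3]]
0.086 [[253.2, 242.6], [279.3, 242.6], [305.5, 242.5]]
TCP rack [ 0.0305 -0.1546]
pad top outer edge [[0.0143, -0.1008], [0.0459, -0.0994]] plate top outer [[-0.0384, -0.0884], [0.0536, -0.09]] knob [[-0.0199, -0.1093]]
rail end corners [[-0.0296, -0.1917], [-0.0111, -0.1917]] notch [[-0.0189, -0.03]]
```

View pics/w2.png

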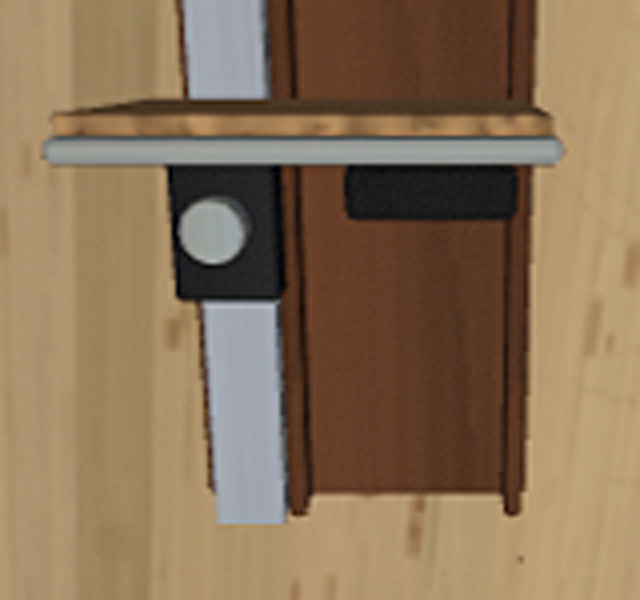

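View pics/w3.png

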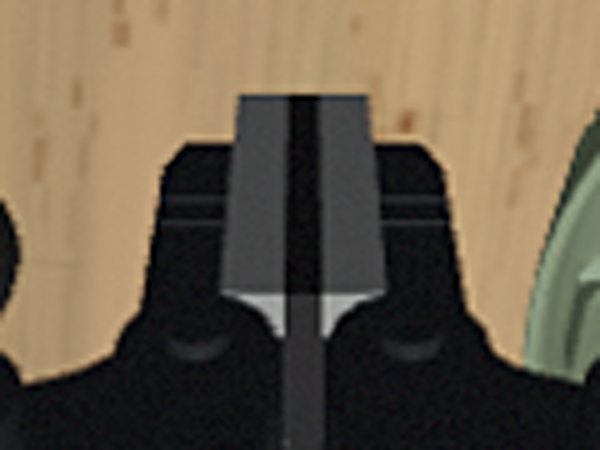

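Request:
move_arm(rows="0 0 1 0 0 0 0;0 0 2 0 0 0 0;0 0 2.5 0 0 0 0;0 0 2.5 0 0 0 0;0 0 1.5 0 0 0 0;0 0 1 0 0 0 0;0 -0.5 0 0 0 0 0;0 -1 0 0 0 0 0;0 -1 0 0 0 0 0;0 -0.5 0 0 0 0 0;0 -0.3 0 0 0 0 0;0 0 0 0 0 0 0")

```text
time_s: 6.6
eef_pos: [0.5537, -0.2644, 0.1695]
eef_rot: [0.0, 0.999, 0.045, 0.0]
wrist_force: [0.9, -0.3, -0.6]
opening: 0.003
```

```bash
python3 - <<'E'
from bench import ctrl
import cv2,numpy as np
from h import *
x=np.load("x.npy");a=x[2];r=np.array([[np.cos(a),np.sin(a)],[-np.sin(a),np.cos(a)]])
o=ctrl.get_obs();p=np.array(o["eef_pos"]);print(p,"rack",r@(p[:2]-x[:2]),o["wrist_force"])
c=ctrl.camera("scene");cv2.imwrite("pics/s3.png",cv2.resize(c["color"][180:300,270:430],None,fx=5,fy=5,interpolation=cv2.INTER_CUBIC))
c=ctrl.camera("wrist");cv2.imwrite("pics/w4.png",c["color"])
E
```

```text
[ 0.55366207 -0.2644374   0.16945205] rack [ 0.03030257 -0.12051854] [ 0.91094569 -0.34289426 -0.58387011]
```

View pics/s3.png

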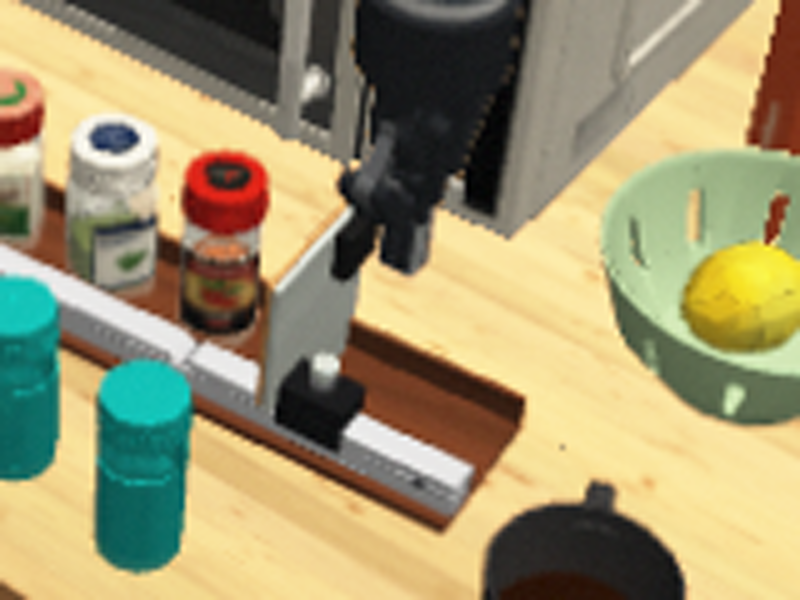

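View pics/w4.png

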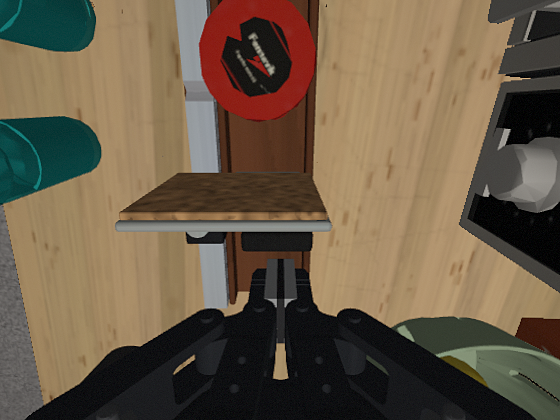

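Request:
move_arm(rows="0 -0.1 0.15 0 0 0 0;0 -0.2 0.15 0 0 0 0;0 -0.2 0 0 0 0 0;0 -0.2 0 0 0 0 0;0 -0.2 0 0 0 0 0;0 -0.2 0 0 0 0 0;0 -0.2 0 0 0 0 0;0 -0.2 0 0 0 0 0;0 -0.2 0 0 0 0 0;0 -0.2 0 0 0 0 0")

```text
time_s: 7.7
eef_pos: [0.5518, -0.2469, 0.1661]
eef_rot: [0.001, 0.999, 0.044, 0.0]
wrist_force: [2.2, -3.9, -2.2]
opening: -0.001
```

```bash
cat > st.py <<'E'
from bench import ctrl
import cv2,numpy as np,sys
from h import *
x=np.load("x.npy");a=x[2];r=np.array([[np.cos(a),np.sin(a)],[-np.sin(a),np.cos(a)]])
o=ctrl.get_obs();p=np.array(o["eef_pos"]);print(o["time_s"],p,"rack",r@(p[:2]-x[:2]),"F rack",r@o["wrist_force"][:2])
c=ctrl.camera("scene");A=cv2.resize(c["color"][180:300,240:400],None,fx=5,fy=5,interpolation=cv2.INTER_CUBIC)
cv2.imwrite(f"pics/s{sys.argv[1]}.png",A)
c=ctrl.camera("wrist");cv2.imwrite(f"pics/w{sys.argv[1]}.png",c["color"])
E
python3 st.py 5
```

```text
7.7 [ 0.55183144 -0.24692338  0.16608057] rack [ 0.03001846 -0.1029114 ] F rack [ 1.82825589 -4.05349072]
```

View pics/s5.png

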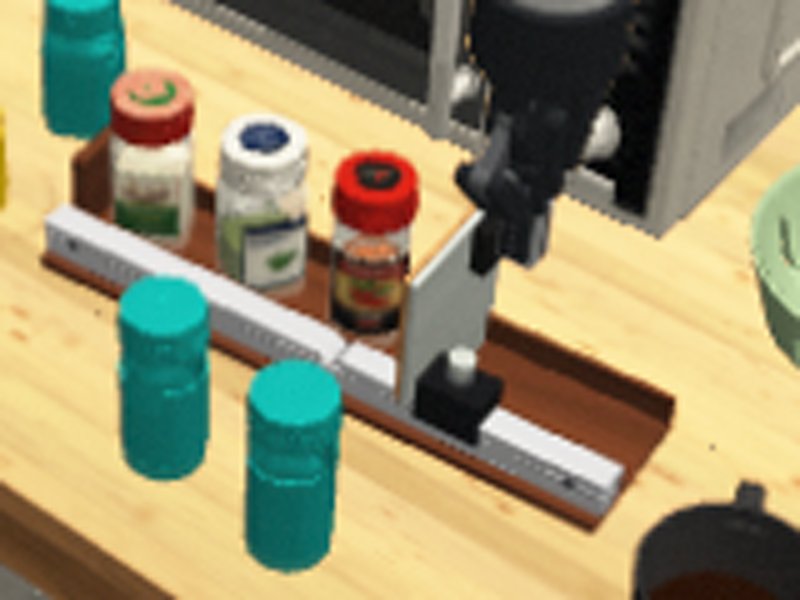

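View pics/w5.png

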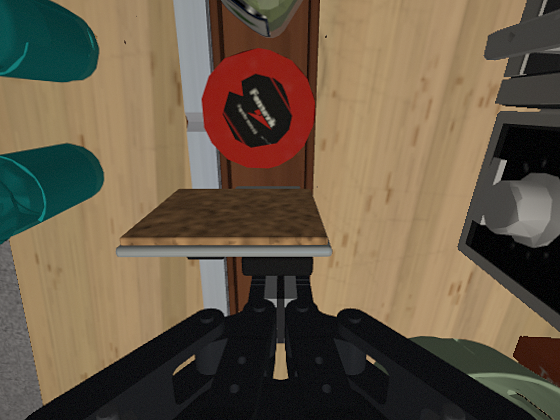

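```bash
cat > kn.py <<'E'
import numpy as np,cv2
from h import *
from bench import ctrl
x=np.load("x.npy");a=x[2];r=np.array([[np.cos(a),-np.sin(a)],[np.sin(a),np.cos(a)]])
c=ctrl.camera("scene")
for s in np.arange(.025,.13,.01):
    w=np.r_[r@[-.022,-.138+s]+x[:2],.064]; print(round(s,3),proj(c,w).round(1),end=";")
E
python3 kn.py; python3 - <<'E'
import cv2,numpy as np
# knob shift by template between s3(270 offs) and s5(240)
a=cv2.imread('pics/s3.png');b=cv2.imread('pics/s5.png')
t=a[340:450,270:370];m=cv2.matchTemplate(b,t,cv2.TM_CCOEFF_NORMED);_,v,_,l=cv2.minMaxLoc(m);print(v,l[0]/5+240-(270/5+270),l[1]/5-340/5)
E
```

```text
0.025 [[335.7 253.1]];0.035 [[332.3 251.5]];0.045 [[328.8 249.9]];0.055 [[325.4 248.3]];0.065 [[322.  246.7]];0.075 [[318.6 245.1]];0.085 [[315.2 243.6]];0.095 [[311.9 242. ]];0.105 [[308.6 240.5]];0.115 [[305.3 238.9]];0.125 [[302.  237.4]];0.9930344820022583 -2.3999999999999773 -1.2000000000000028
```

Request:
move_arm(rows="0 -0.2 0 0 0 0 0;0 -0.2 0 0 0 0 0;0 -0.2 0 0 0 0 0;0 -0.2 0 0 0 0 0;0 -0.2 0 0 0 0 0;0 -0.2 0 0 0 0 0;0 -0.2 0 0 0 0 0;0 -0.2 0 0 0 0 0;0 -0.2 0 0 0 0 0;0 -0.2 0 0 0 0 0;0 -0.2 0 0 0 0 0;0 -0.2 0 0 0 0 0;0 -0.2 0 0 0 0 0;0 -0.2 0 0 0 0 0;0 -0.2 0 0 0 0 0;0 -0.2 0 0 0 0 0;0 -0.2 0 0 0 0 0;0 -0.2 0 0 0 0 0;0 -0.2 0 0 0 0 0;0 -0.2 0 0 0 0 0")

```text
time_s: 9.85
eef_pos: [0.5483, -0.2063, 0.166]
eef_rot: [0.0, 0.999, 0.044, 0.0]
wrist_force: [-0.4, -4.6, 1.5]
opening: 0.005
```

```bash
python3 st.py 6
```

```text
9.85 [ 0.5482524  -0.20631159  0.16600847] rack [ 0.03002293 -0.06214221] F rack [-0.77334208 -4.58127786]
```

View pics/s6.png

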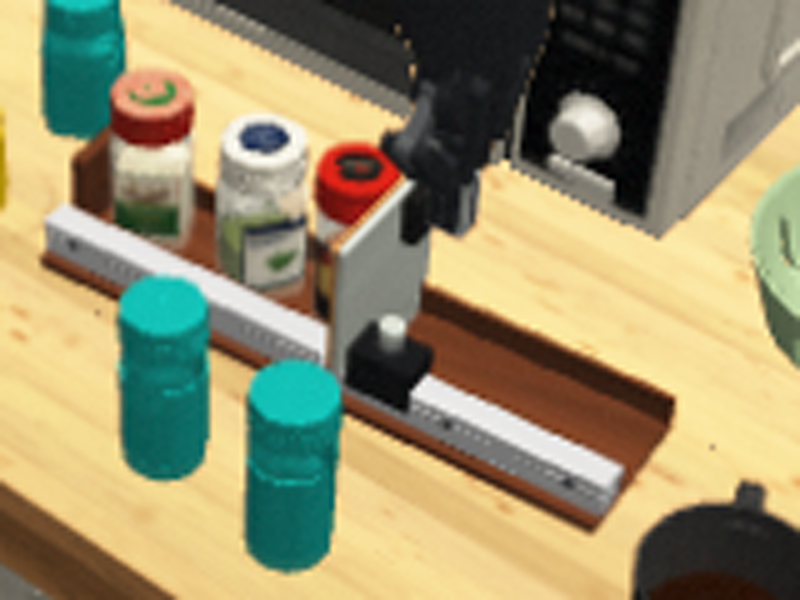

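View pics/w6.png

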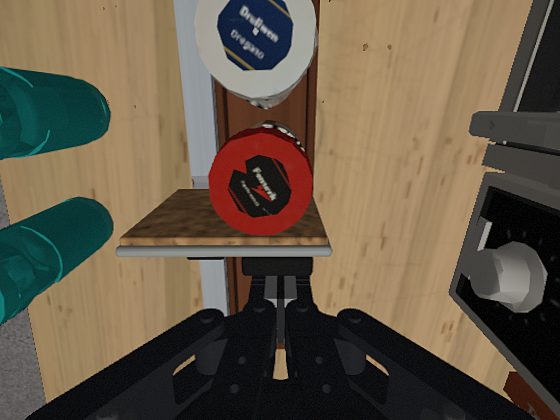

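Request:
move_arm(rows="0 -0.2 0 0 0 0 0;0 -0.2 0 0 0 0 0;0 -0.2 0 0 0 0 0;0 -0.2 0 0 0 0 0;0 -0.2 0 0 0 0 0;0 -0.2 0 0 0 0 0;0 -0.2 0 0 0 0 0;0 -0.2 0 0 0 0 0;0 -0.2 0 0 0 0 0")

```text
time_s: 10.85
eef_pos: [0.5467, -0.1884, 0.1658]
eef_rot: [0.0, 0.999, 0.044, 0.0]
wrist_force: [-0.0, -5.6, 1.0]
opening: -0.002
```

```bash
python3 st.py 7
```

```text
10.85 [ 0.54665063 -0.18839392  0.16584481] rack [ 0.03000227 -0.0441531 ] F rack [-0.53270835 -5.59094282]
```

View pics/s7.png

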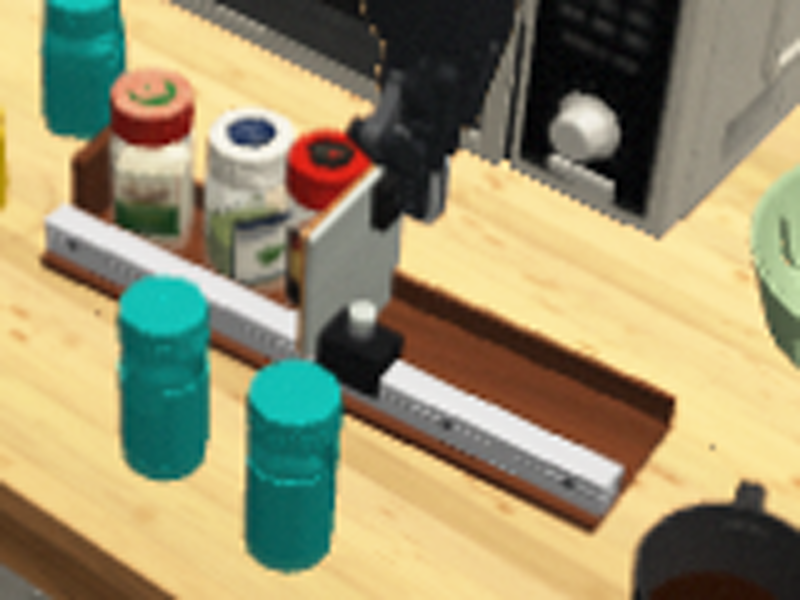

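View pics/w7.png

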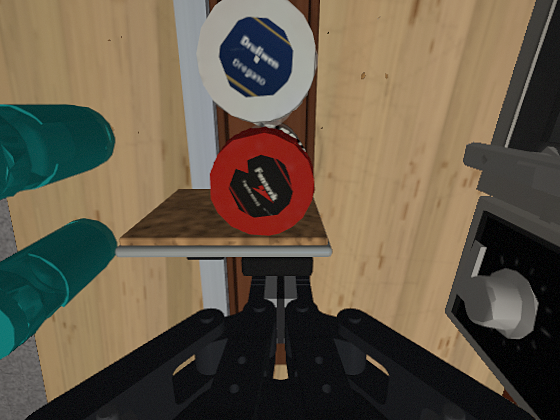

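Request:
move_arm(rows="0 -0.2 0 0 0 0 0;0 -0.2 0 0 0 0 0;0 -0.1 0 0 0 0 0")

```text
time_s: 11.25
eef_pos: [0.5461, -0.1832, 0.1657]
eef_rot: [0.0, 0.999, 0.044, -0.0]
wrist_force: [0.8, -7.4, -1.2]
opening: -0.004
```

Request:
move_arm(rows="0 -0.2 0 0 0 0 0")

```text
time_s: 11.35
eef_pos: [0.5459, -0.1816, 0.1657]
eef_rot: [0.0, 0.999, 0.044, -0.0]
wrist_force: [1.0, -8.0, 0.8]
opening: -0.0
```

Request:
move_arm(rows="0 -0.15 0 0 0 0 0")

```text
time_s: 11.45
eef_pos: [0.5457, -0.1796, 0.1657]
eef_rot: [-0.0, 0.999, 0.044, -0.0]
wrist_force: [0.4, -2.3, -0.5]
opening: -0.001
```

```bash
python3 st.py 8; python3 - <<'E'
import cv2
a=cv2.imread('pics/s7.png');b=cv2.imread('pics/s8.png')
for n,(y0,y1,x0,x1) in {"housing body":(335,395,318,400),"knob":(298,335,345,380),"plate":(200,345,300,380)}.items():
    t=a[y0:y1,x0:x1];m=cv2.matchTemplate(b,t,cv2.TM_CCOEFF_NORMED);_,v,_,l=cv2.minMaxLoc(m);print(n,round(v,3),(l[0]-x0)/5,(l[1]-y0)/5)
E
```

```text
11.45 [ 0.54573401 -0.17957134  0.16570866] rack [ 0.02986468 -0.03528409] F rack [ 0.21049087 -2.31196087]
housing body 0.963 -2.6 -1.6
knob 0.992 -3.0 -0.6
plate 0.982 -3.0 -1.2
```

View pics/s8.png

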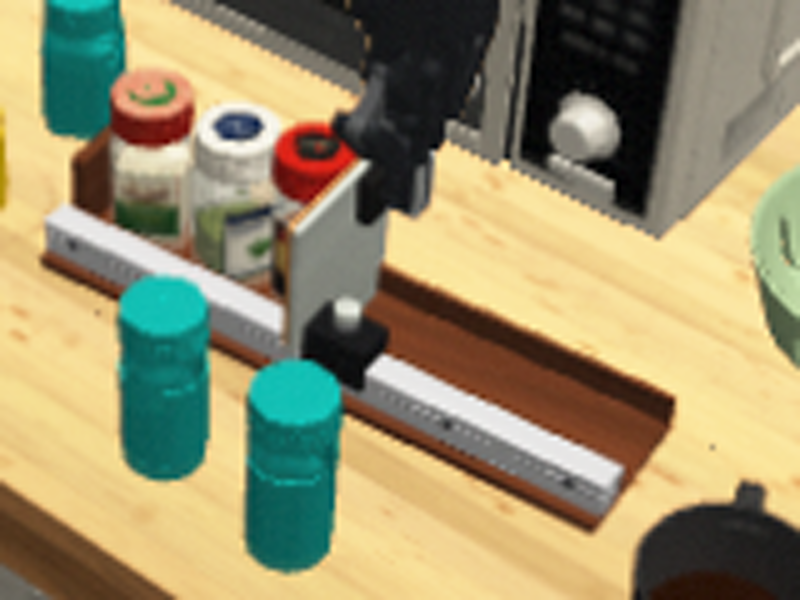

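View pics/w8.png

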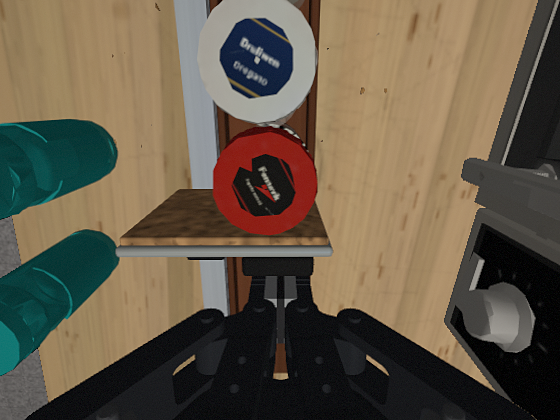

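Request:
move_arm(rows="0 -0.1 0 0 0 0 0")

```text
time_s: 11.65
eef_pos: [0.5454, -0.1779, 0.1653]
eef_rot: [-0.001, 0.999, 0.044, -0.001]
wrist_force: [0.7, 0.7, -0.1]
opening: 0.001
```

```bash
cat > m.py <<'E'
import cv2,sys
a=cv2.imread('pics/s7.png');b=cv2.imread(f'pics/s{sys.argv[1]}.png')
for n,(y0,y1,x0,x1) in {"housing body":(335,395,318,400),"knob":(298,335,345,380),"plate":(250,345,300,350)}.items():
    t=a[y0:y1,x0:x1];m=cv2.matchTemplate(b,t,cv2.TM_CCOEFF_NORMED);_,v,_,l=cv2.minMaxLoc(m);print(n,round(v,3),(l[0]-x0)/5,(l[1]-y0)/5)
E
python3 st.py 9;python3 m.py 9
```

```text
11.65 [ 0.54538137 -0.17787594  0.16532948] rack [ 0.02966243 -0.03356426] F rack [0.73820396 0.67002868]
housing body 0.947 -3.8 -2.2
knob 0.981 -4.2 -0.8
plate 0.991 -4.2 -1.8
```

Request:
move_arm(rows="0 0.3 0 0 0 0 0;0 1 0 0 0 0 0;0 2 0 0 0 0 0;0 2.5 0 0 0 0 0;0 2 0 0 0 0 0;0 1 -0.5 0 0 0 0;0 0.5 -1.5 0 0 0 0;0 0 -2.5 0 0 0 0;0 0 -3 0 0 0 0;0 0 -3 0 0 0 0;0 0 -2 0 0 0 0;0 0 -0.5 0 0 0 0;0 0 0 0 0 0 0")

```text
time_s: 13.05
eef_pos: [0.5544, -0.2713, 0.2974]
eef_rot: [0.001, 0.999, 0.045, 0.001]
wrist_force: [1.0, 0.2, -0.1]
opening: 0.001
```

```bash
python3 st.py 10;python3 m.py 10; python3 kn.py
```

```text
13.05 [ 0.55435294 -0.27130841  0.29738695] rack [ 0.03038682 -0.12742368] F rack [1.00631202 0.08533411]
housing body 0.945 -4.0 -2.2
knob 0.979 -4.2 -0.8
plate 0.989 -4.2 -2.0
0.025 [[335.7 253.1]];0.035 [[332.3 251.5]];0.045 [[328.8 249.9]];0.055 [[325.4 248.3]];0.065 [[322.  246.7]];0.075 [[318.6 245.1]];0.085 [[315.2 243.6]];0.095 [[311.9 242. ]];0.105 [[308.6 240.5]];0.115 [[305.3 238.9]];0.125 [[302.  237.4]];
```

View pics/s10.png

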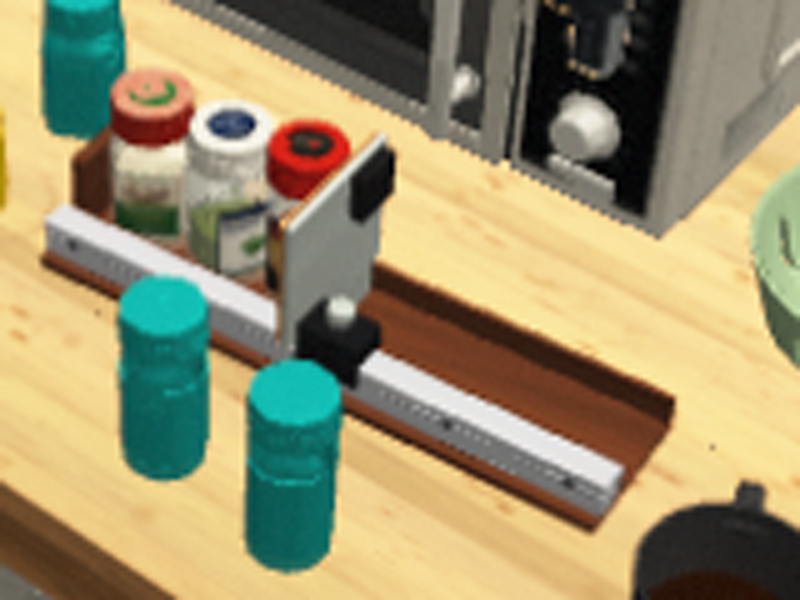

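View pics/w10.png

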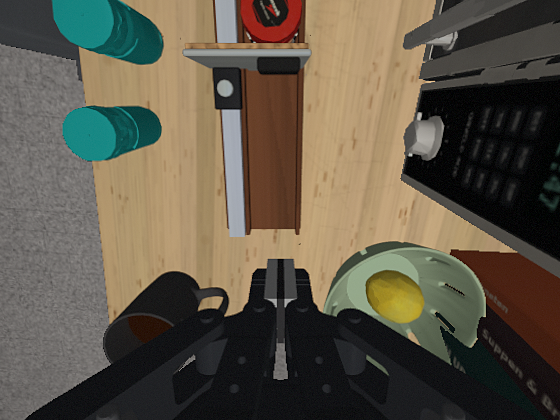

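```bash
python3 - <<'E'
import cv2,numpy as np
from bench import ctrl
from h import *
x=np.load("x.npy");a=x[2];r=np.array([[np.cos(a),np.sin(a)],[-np.sin(a),np.cos(a)]])
c=ctrl.camera("wrist");im=c["color"]
rk=lambda uv,z:(r@(unproj(c,uv,z)[:,:2]-x[:2]).T).T.round(4).tolist()
for z in(.0595,.064):print(rk([(225,88)],z))
print(rk([(228.5,236),(244.5,235)],.03))
s3=cv2.imread("pics/s3.png")[330:430,270:390];s5=cv2.imread("pics/s7.png")[290:390,300:420];s=cv2.imread("pics/s10.png")[285:385,280:400]
cv2.imwrite("pics/cmp.png",cv2.resize(np.hstack([s3,s5,s]),None,fx=2,fy=2))
E
```

```text
[[-0.0208, -0.0297]]
[[-0.02, -0.0299]]
[[-0.0311, -0.1901], [-0.0122, -0.1888]]
```

View pics/cmp.png

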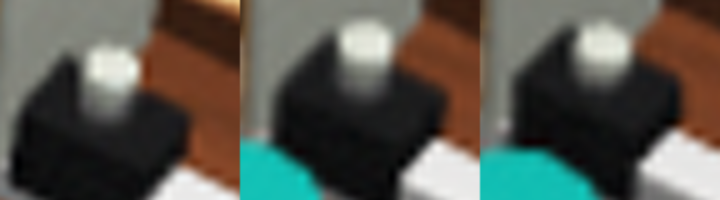

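```bash
python3 - <<'E'
from bench import ctrl
print(ctrl.hand_in())
E
```

```text
the job is handed in; nothing more can be done
None
```

I pushed the stop about 79 mm along the rail with the closed fingertips on its rubber pad, and its pin appears to have dropped into the notch. I then backed away and handed the job in at about 13 s; no verdict was reported.

- **Force:** the push read 8 N just before the drop. It then fell to 2.3 N and to about 0 as the stop jumped ahead of the fingers, and I stopped there.
- **Notch:** after I backed away, the pin's knob sat visibly lower on the housing. The pin measured at rack y of about -29.7 mm against the notch's -28 mm, which is within the camera's error of about 2 mm. The stop did not move after I let go.
- **Rack and bystanders:** the last pictures show all three jars upright. The mug and the turquoise look-alikes in view looked undisturbed. The pepper mill and sugar jar were not in the last pictures; I planned the arm's path to pass well above them.
- **Less certain:** I judged the knob's drop by comparing pictures. The image shift gave about 3.6 mm, somewhat less than the 4.5 mm expected, at a scale where a pixel is about 3 mm.

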